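Read the laser mark through the magnifier

TASK

Slide the laser-marked end cap along the bench, without lifting it, until it is fully home against both rails of the V locator. Then pick up the hand magnifier by its handle and hold it level over the cap, with the square code centred under the lens and the lens at the height of the height gauge's pointer; finish while still holding it there, steady, so that I can read the mark. Do not let the magnifier touch the cap, and leave the height gauge, caliper, bottle and parts tray as they are.

Things in the scene. Friction and masses are not known exactly. Their poses are not given: they have to be found in the camera images.
- cap: The end cap: loose turned aluminium part, about 0.47 kg, lying flat on the bench. Round flange 110 mm in diameter and 14 mm thick with four screw holes, and on it a raised round face 80 mm in diameter, whose top is 22 mm above the bench. Too wide to grip: push it by the flange's edge. Origin at the centre of its underside; z up; x points from its centre towards the code.
- mark (a point): Centre of the laser-marked square code (dark, 18 x 18 mm) on the cap's top face, 22 mm above the cap's underside and 20 mm from its centre. Turns and moves with the cap.
- locator: The V locator: two ground steel stop rails, 16 mm high, 18 mm thick and 88 mm long, fixed to the bench and meeting at a right angle. Origin on the bench surface where the centre of the cap lies when the cap is home against both rails (55 mm square off each rail's face, 78 mm from the inner corner). The V is open towards the locator's own +y; its corner lies towards -y; x across; z up.
- gauge: The height gauge: fixed, dark steel base 85 x 70 mm and 30 mm high, on it an upright steel beam 272 mm high. Origin on the bench under the beam; its scriber points along its own -x.
- scriber_tip (a point): The height gauge's pointer: the sharp end of the steel scriber on the gauge's slider, 89 mm from the beam, 3 mm thick. Its height above the bench (80 to 130 mm) is the height at which the magnifier's lens is to be held. It stays where it has been set.
- loupe: The hand magnifier, loose, 0.12 kg, white plastic, lying flat and level on the bench: 184 mm long. Straight battery handle 24 mm wide, 24 mm high and 104 mm long, then a short neck and a round lens in a ring 68 mm in diameter and 16 mm high; handle and ring have a common flat underside. Origin on the underside, 60 mm from the lens centre along the long axis; x points from the handle to the lens; z up, square to the lens. The handle reaches from x = -90 to x = +14 mm.
- lens (a point): Centre of the magnifier's lens: 60 mm from the magnifier's origin along its +x, 8 mm above its underside.
- loupe_grip (a point): Place to grip the magnifier: in the middle of the handle's section, 12 mm above its underside, 30 mm from the magnifier's origin along -x, so 90 mm from the lens centre. The centre of mass lies about 25 mm from here towards the lens.
- caliper: Bystander: a steel digital caliper, 212 mm long and 14 mm high, lying loose beside the magnifier. Origin on the bench near its middle, x along its beam. Leave it.
- bottle: Bystander: a closed clear plastic bottle, 60 mm in diameter, 125 mm high, standing loose. Origin at the centre of its base. Leave it.
- tray: Bystander: a loose grey open tray, 130 x 170 x 38 mm, with six small blanks in it. Origin at the centre of its underside. Leave it.
Not all that is in view belongs to the job. Of the things shaped like the loupe, the white one is meant.

How it is judged (in metres and radians):
On the way, in this order (a step that is already met when the one before it is completed fails the run):
1. the end cap lies home in the V locator, with the magnifier still on the bench (horizontal distance between cap and locator below 0.004 m and height (world z) of lens below 0.03 m), for 0.2 s.
2. the magnifier is held level over the code, at the pointer's height (horizontal distance between lens and mark below 0.012 m and z of lens in the frame of scriber_tip between -0.006 and 0.006 m and angle between loupe's own z axis and vertical below 0.12 rad and contact force between loupe and the fingers above 0.5 N), for 0.3 s.
At the end, for the whole second after the job is handed in: Cap flat, its centre within 4 mm of the locator's origin. Magnifier carried by the fingers alone, upright, within 7 degrees of level, lens centre within 12 mm sideways of the code's centre and within 6 mm of the scriber tip's height, slower than 20 mm/s, through the last second (all of step 2 and horizontal distance between cap and locator below 0.004 m and angle between cap's own z axis and vertical below 0.05 rad and linear speed of loupe below 0.02 m/s and contact force between loupe and cap below 0.2 N and contact force between loupe and locator below 0.2 N and contact force between loupe and gauge below 0.2 N and contact force between loupe and bottle below 0.2 N and contact force between loupe and tray below 0.2 N and contact force between loupe and caliper below 0.2 N); the arm keeps its last pose, push and grip.
It fails at once if the end cap is lifted or tipped off the bench (height (world z) of cap above 0.008 m or angle between cap's own z axis and vertical above 0.12 rad).
It fails at once if the magnifier touches the end cap (contact force between loupe and cap above 0.5 N).
It fails at once if the height gauge's pointer is pushed from its setting (distance of scriber_tip from where it was at the start of the episode above 0.003 m).
It fails at once if the caliper, bottle or tray is moved by more than 20 mm (distance of any of caliper, bottle, tray from where it was at the start of the episode above 0.02 m).
It also fails if it takes over 72 s, if anything falls off the work surface, if the arm or the gripper's body presses on something with over 40 N, if the wrist force passes 120 N, or if a joint passes its speed limit or range.

ROBOT

A 6-joint arm with a two-finger parallel gripper is mounted at the origin on the work surface. World frame = base frame: x ahead of the robot, y to its left, z up, the work surface at z = 0. Lengths are in m, angles in degrees, forces in N, time in s.
With the tool pointing down it reaches from about 0.375 to 0.9 m from the base axis. Payload 3.1 kg.
Tool frame: the origin (TCP) lies at the very end of the fingers, on their centre line; the grasp point (between the pads) lies 19 mm behind it (bot.hold_point_z is the z of the grasp point in the tool frame, in m); z points along the fingers, y is the line along which they close (so a half turn about z gives the same grasp; the last joint's range is limited). The gripper opens to 87 mm and grips with 3 to 60 N. Pads are 19 mm wide; open, the fingers measure 117 mm over their backs; the gripper's body (75 mm by 190 mm) begins 51 mm behind the grasp point.
Start: joints at [-79.899, 30.224, 82.088, -0, 67.689, -10.227], TCP at [0.217, -0.586, 0.223] pointing down, gripper open.
Joint ranges: [-176.69, 176.69], [-43.24, 126.21], [12.49, 139.97], [-82, 262], [0, 151.66], [-163.58, 163.58]. Speed limits (degrees/s): [159.86, 159.86, 180, 180, 180, 180].

INTERFACE

Orientations are given as a 3x3 rotation matrix whose columns are the frame's x, y, z axes.
In Python, from rig import bot, capture, camera_model gives the robot as it stands.
- The arm moves only by the tool apply_moves, never from a script. Its argument "plan" is text: rows parted by semicolons, each of 6 numbers parted by spaces: the shift along the tool's x, y, z in units of 0.05 m (1.0 is 0.05 m), then the turn, a rotation vector about the tool's x, y, z in units of 360 degrees (1.0 is 360 degrees). In form: dx dy dz ax ay az; .... A call has 1 to 10 rows; each row shifts and turns the commanded pose from where the row before left it, along the tool's axes as they then stand; what a row does not reach is not made up. A row lasts 1/12 s, in which the tool goes at most 41.7 mm and 7.16 degrees, less where a joint would pass 70% of its speed; a pose out of reach is approached as far as the arm can. A call with a number of a shift or a turn outside -1 to 1 is refused whole. A call with a gripper value outside its range is refused whole. "gripper" is the gripper command: -1 is shut, 1 is fully open, values between are in proportion, set as the call begins (left out, the last holds). The fingers move at their own pace and stop on an object; the grip force is fixed at half the most. Time passes only in rows, so rows that do not move let the fingers close. It gives the time, the measured TCP pose, the force, the opening and the grip force at its end, in the units of the state.
- bot.read_state(): the state, without advancing time (a new reading comes with each control period).
- capture(name): name is "side" or "top" or "wrist"; returns the picture (400x640x3 uint8, red, green, blue); there is no depth.
- camera_model(name): a dict with "vertical_fov" (degrees; the focal length in pixels is half the picture's height over the tangent of half this angle, whatever the lens; pixels are square), "cx", "cy" (the principal point, pixels), "position" and "rotation" of the camera in the world; the wrist camera has in their place "hand_eye" (4x4, takes a point from camera to tool coordinates, whose origin is the TCP and whose axes are the flange's). Camera axes: x right, y down, z forward; pixel columns grow to the right and rows downward; lengths in m; the calibration is good to about 2 mm. A picture is of the moment at which its call begins: read the wrist's pose just before it. camera_model takes no time and is no camera call.
- bot.hand_in(): hands the job in; it is judged then, once.
The state is a dict: "time_s": time; "joint_positions": joint angles; "qvel": joint speeds; "tau": joint torques, N m; "position": TCP position; "tcp_rot": TCP orientation; "force": force on the tool from outside, world axes, zero at the start; "moment": the same for the moment, N m; "opening": opening from 0.0 (shut) to 1.0 (fully open); "grasp_force": force on a finger pad.
Only numpy, scipy, OpenCV 4.12 (cv2) and the standard library are available. Lean on these libraries where they do the work, as an engineer would, in place of code of your own. Each camera call takes 0.05 s, during which the arm holds its last target. There are 200 camera calls.

## Working session

There is one attempt and no reset: what is moved stays moved. The work goes in short steps, Python scripts to look and compute and a tool call to move; the robot and the scene stay as the last step left them, time stands still between calls to the robot, and variables do not carry over. Pictures are saved under pics/ and viewed, at most 13 in all, crops included, and the job is handed in when it is done.

Besides the shell and the picture viewer there is one more tool, called by a JSON object that holds its "api" and its "payload", one argument or row to a line. apply_moves: Moves the arm, as the interface text tells. Its arguments: {"type":"object","properties":{"plan":{"type":"string"},"gripper":{"type":"number"}},"required":["plan"]}

```bash
mkdir -p pics; ls
python3 - <<'E'
from rig import bot, capture, camera_model
import cv2,numpy as np
for n in("top","side","wrist"):
    im=capture(n); cv2.imwrite(f"pics/{n}0.png",im[:,:,::-1]); m=camera_model(n)
    print(n,{k:np.round(v,4).tolist() for k,v in m.items() if not isinstance(v,str)})
s=bot.read_state();print(s['time_s'],np.round(s['position'],4),np.round(s['tcp_rot'],3).tolist(),bot.hold_point_z)
E
```

```text
pics
top {'vertical_fov': 44.7241, 'cx': 328.2705, 'cy': 193.6414, 'position': [0.285, -0.0923, 1.5946], 'rotation': [[-0.0076, -0.9919, 0.1265], [-0.9999, 0.0086, 0.0071], [-0.0082, -0.1264, -0.9919]]}
side {'vertical_fov': 47.31, 'cx': 319.3208, 'cy': 200.6735, 'position': [0.4042, 0.8294, 1.027], 'rotation': [[-0.9962, -0.0623, 0.0614], [-0.0875, 0.7103, -0.6984], [-0.0001, -0.7011, -0.713]]}
wrist {'vertical_fov': 59.0057, 'cx': 321.9399, 'cy': 204.831, 'hand_eye': [[0.0006, -0.9557, -0.2943, 0.0802], [1.0, 0.0005, 0.0005, 0.0], [-0.0004, -0.2943, 0.9557, -0.1634], [0.0, 0.0, 0.0, 1.0]]}
0.15 [ 0.2171 -0.5855  0.2218] [[0.938, 0.347, -0.0], [0.347, -0.938, 0.002], [0.0, -0.002, -1.0]] -0.0187
```

View pics/top0.png

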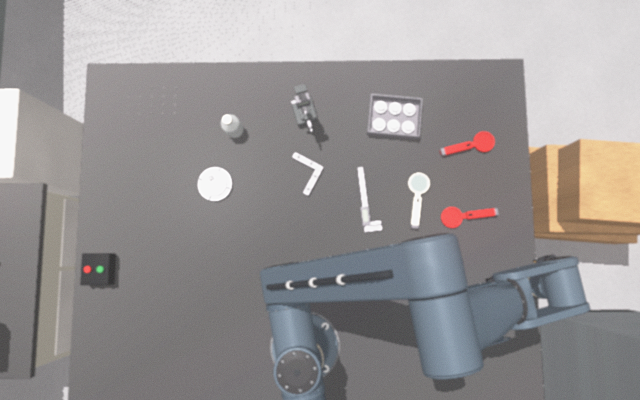

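View pics/side0.png

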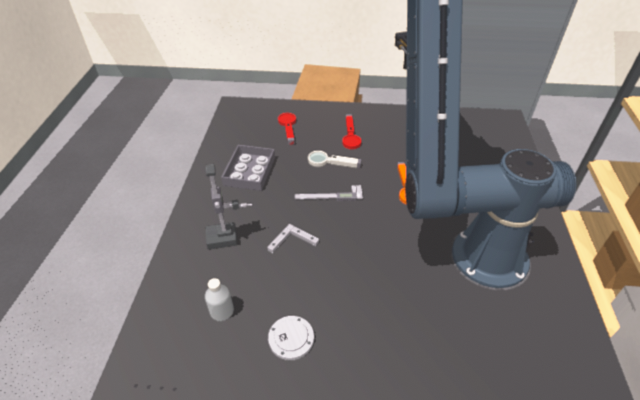

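The top view (world +x up, +y left) shows the cap at about (214,184), the V locator's corner at (322,168) opening left, and the gauge's scriber tip near (310,131). It also shows the white loupe with its lens at (419,183) and handle end at (415,228), the caliper at (365,200), the bottle at (232,125) and the tray at (395,117). The side view agrees: cap (291,337), scriber tip about (251,205), loupe lens (318,158).

```bash
cat > h.py <<'E'
from rig import bot, capture, camera_model
import cv2,numpy as np
def cam(n):
    m=camera_model(n); f=200/np.tan(np.radians(m["vertical_fov"]/2))
    K=np.array([[f,0,m["cx"]],[0,f,m["cy"]],[0,0,1]])
    if "hand_eye" in m:
        s=bot.read_state(); T=np.eye(4);T[:3,:3]=s["tcp_rot"];T[:3,3]=s["position"];H=T@np.array(m["hand_eye"])
        return K,H[:3,:3],H[:3,3]
    return K,np.array(m["rotation"]),np.array(m["position"])
def rays(c,px):
    K,R,p=c; d=cv2.undistortPoints(np.float64(px).reshape(-1,1,2),K,DIST).reshape(-1,2)
    return (R@np.c_[d,np.ones(len(d))].T).T
def onz(c,px,z):
    d=rays(c,px); return c[2]+d*((z-c[2][2])/d[:,2:])
def proj(c,P):
    K,R,p=c; return cv2.projectPoints((np.float64(P).reshape(-1,3)-p)@R,np.zeros(3),np.zeros(3),K,DIST)[0].reshape(-1,2)
def tri(obs):
    A=np.zeros((3,3));b=np.zeros(3)
    for c,px in obs:
        d=rays(c,[px])[0];d/=np.linalg.norm(d);M=np.eye(3)-np.outer(d,d);A+=M;b+=M@c[2]
    x=np.linalg.solve(A,b)
    return x,[np.linalg.norm(np.cross(x-c[2],(lambda d:d/np.linalg.norm(d))(rays(c,[px])[0]))) for c,px in obs]
DIST=np.zeros(5)
E
python3 - <<'E'
from h import *
for n in("top","side","wrist"): print({k:v for k,v in camera_model(n).items() if k not in("position","rotation","hand_eye")})
t=cam("top");s=cam("side")
im=cv2.imread("pics/top0.png");g=cv2.cvtColor(im,cv2.COLOR_BGR2GRAY)
def blobs(c,im,th,z,name):
    g=cv2.cvtColor(im,cv2.COLOR_BGR2GRAY);hsv=cv2.cvtColor(im,cv2.COLOR_BGR2HSV)
    m=((g>th)&(hsv[:,:,1]<60)).astype(np.uint8)
    for k in cv2.findContours(m,cv2.RETR_EXTERNAL,cv2.CHAIN_APPROX_NONE)[0]:
        a=cv2.contourArea(k)
        if a<60 or a>3000: continue
        r=cv2.minAreaRect(k);c=onz(c_:=c,[r[0]],z)[0]
        box=onz(c_,cv2.boxPoints(r),z);L=[np.linalg.norm(box[0]-box[1]),np.linalg.norm(box[1]-box[2])]
        print(name,a,np.round(r[0],1),round(r[2],1),np.round(c,3),np.round(L,3),np.round(box[:,:2],3).tolist())
blobs(t,im,105,.014,"top");blobs(s,cv2.imread("pics/side0.png"),105,.014,"side")
a=im[75:240,190:440];cv2.imwrite("pics/topc.png",cv2.resize(a,None,fx=3.2,fy=3.2,interpolation=cv2.INTER_CUBIC))
print("tip",tri([(t,(310,131)),(s,(251,205))]))
E
```

```text
{'vertical_fov': 44.724063112368896, 'cx': 328.2705473575785, 'cy': 193.64139088671487}
{'vertical_fov': 47.31004345384099, 'cx': 319.32081912152637, 'cy': 200.67354915081347}
{'vertical_fov': 59.005741100943055, 'cx': 321.93993814319487, 'cy': 204.83096767816272}
top 69.0 [323.8 358.5] 77.0 [-0.035 -0.063  0.014] [0.024 0.089] [[0.006, -0.041], [0.011, -0.065], [-0.076, -0.085], [-0.081, -0.061]]
side 1660.0 [290.5 337. ] 45.0 [0.52  0.301 0.014] [0.12  0.118] [[0.598, 0.311], [0.53, 0.212], [0.443, 0.292], [0.512, 0.381]]Traceback (most recent call last):
  File "<stdin>", line 14, in <module>
  File "<stdin>", line 11, in blobs
  File "h.py", line 14, in onz
    d=rays(c,px); return c[2]+d*((z-c[2][2])/d[:,2:])
  File "h.py", line 11, in rays
    K,R,p=c; d=cv2.undistortPoints(np.float64(px).reshape(-1,1,2),K,DIST).reshape(-1,2)
               ~~~~~~~~~~~~~~~~~~~^^^^^^^^^^^^^^^^^^^^^^^^^^^^^^^^^^^^^^^
cv2.error: OpenCV(4.12.0) /io/opencv/modules/calib3d/src/undistort.dispatch.cpp:354: error: (-215:Assertion failed) CV_IS_MAT(_cameraMatrix) && _cameraMatrix->rows == 3 && _cameraMatrix->cols == 3 in function 'cvUndistortPointsInternal'
```

```bash
cat >> h.py <<'E'
def blobs(cm,im,th,z,name,lo=60,hi=3000,box=False):
    hsv=cv2.cvtColor(im,cv2.COLOR_BGR2HSV)
    m=((hsv[:,:,2]>th)&(hsv[:,:,1]<60)).astype(np.uint8)
    for k in cv2.findContours(m,cv2.RETR_EXTERNAL,cv2.CHAIN_APPROX_NONE)[0]:
        a=cv2.contourArea(k)
        if a<lo or a>hi: continue
        r=cv2.minAreaRect(k);b=onz(cm,cv2.boxPoints(r),z)
        print(name,a,np.round(r[0],1),np.round(b.mean(0)[:2],3),"size",np.round([np.linalg.norm(b[0]-b[1]),np.linalg.norm(b[1]-b[2])],3),np.round(b[:,:2],3).tolist() if box else "")
E
python3 - <<'E'
from h import *
t=cam("top");s=cam("side")
im=cv2.imread("pics/top0.png");q=im.copy();q[240:]=0;q[:62]=0
blobs(t,q[:,:],110,.014,"top",box=True);q=cv2.imread("pics/side0.png");q[:120]=0;q[:,400:]=0;blobs(s,q,120,.014,"side",box=True)
a=im[75:240,190:440];cv2.imwrite("pics/topc.png",cv2.resize(a,None,fx=3.2,fy=3.2,interpolation=cv2.INTER_CUBIC))
print("tip",tri([(t,(310,131)),(s,(251,205))]))
for n,p in dict(corner_out=(322,168),r1=(294,155),r2=(307,193),lens=(419,183),hend=(415,228)).items(): print(n,onz(t,[p],.016).round(3))
E
```

```text
side 1606.5 [290. 337.] [0.522 0.299] size [0.115 0.115] [[0.587, 0.247], [0.472, 0.237], [0.461, 0.352], [0.567, 0.361]]
side 778.0 [216.5 299. ] [0.724 0.211] size [0.067 0.126] [[0.773, 0.152], [0.706, 0.146], [0.678, 0.269], [0.74, 0.275]]
side 456.0 [291.2 236. ] [ 0.56  -0.014] size [0.155 0.101] [[0.646, -0.037], [0.5, -0.088], [0.477, 0.01], [0.616, 0.057]]
side 393.5 [328. 192.] [ 0.467 -0.204] size [0.219 0.06 ] [[0.579, -0.222], [0.361, -0.246], [0.359, -0.186], [0.571, -0.163]]
side 88.5 [214.5 187.4] [ 0.831 -0.194] size [0.026 0.101] [[0.859, -0.24], [0.833, -0.245], [0.805, -0.148], [0.829, -0.144]]
side 775.0 [250.  165.5] [ 0.739 -0.311] size [0.159 0.139] [[0.796, -0.241], [0.815, -0.399], [0.678, -0.379], [0.668, -0.225]]
side 555.0 [333.5 158.4] [ 0.461 -0.37 ] size [0.086 0.185] [[0.548, -0.323], [0.556, -0.409], [0.37, -0.417], [0.37, -0.331]]
side 1937.0 [ 36.2 163.6] [ 1.46  -0.285] size [0.537 0.117] [[1.507, -0.046], [1.494, -0.583], [1.403, -0.51], [1.435, -0.001]]
side 1144.0 [ 22.  145.5] [ 1.566 -0.352] size [0.166 0.312] [[1.727, -0.482], [1.562, -0.497], [1.415, -0.221], [1.561, -0.208]]
tip (array([ 0.6693832 , -0.02636165,  0.11960427]), [np.float64(0.0005579907991826848), np.float64(0.0005579907991827749)])
corner_out [[ 0.572 -0.061  0.016]]
r1 [[0.616 0.031 0.016]]
r2 [[ 0.489 -0.011  0.016]]
lens [[ 0.519 -0.379  0.016]]
hend [[ 0.372 -0.361  0.016]]
```

View pics/topc.png

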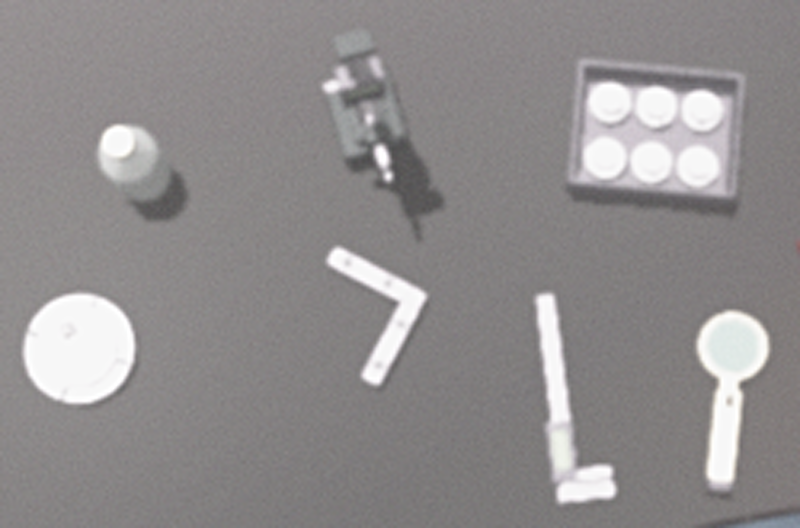

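The enlarged top view shows the locator's outer corner at crop (426,295), its rail ends at (333,254) and (372,380), the cap at (79,348), the scriber near (388,180) and the loupe lens at (733,345). The scriber tip triangulates to about (0.669, -0.026, 0.120), which is within the stated 80–130 mm range. I'll move now and refine with the wrist camera.

{"api": "apply_moves", "payload": {
  "plan": "0.7 -0.4 -0.1 0 0 0;0.7 -0.4 -0.1 0 0 0;0.7 -0.4 -0.1 0 0 0;0.7 -0.4 -0.1 0 0 0;0.7 -0.4 -0.1 0 0 0;0.7 -0.4 -0.1 0 0 0;0.7 -0.4 -0.1 0 0 0;0.7 -0.4 -0.1 0 0 0;0.7 -0.4 -0.1 0 0 0;0.7 -0.4 -0.1 0 0 0",
  "gripper": 0.15
}}

```text
time_s: 0.98
position: [0.4767, -0.275, 0.2727]
tcp_rot: [[0.938, 0.347, -0.0], [0.347, -0.938, 0.0], [-0.0, -0.0, -1.0]]
force: [0.3, -0.3, -0.5]
opening: 0.577
grasp_force: 0.0
```

{"api": "apply_moves", "payload": {
  "plan": "0 -0.65 0 0 0 0;0 -0.65 0 0 0 0;0 -0.65 0 0 0 0;0 0 0 0 0 -0.019;0 0 0 0 0 -0.019;0 0 0 0 0 -0.019;0 0 0 0 0 -0.019;0 0 0 0 0 -0.019;0 0 0 0 0 -0.019;0 0 0 0 0 -0.019"
}}

```text
time_s: 1.82
position: [0.4418, -0.1853, 0.2724]
tcp_rot: [[0.366, 0.931, -0.0], [0.931, -0.366, 0.0], [0.0, -0.001, -1.0]]
force: [-0.2, 0.3, 0.1]
opening: 0.577
grasp_force: 0.0
```

{"api": "apply_moves", "payload": {
  "plan": "0 0 0 0 0 -0.019;0 0 0 0 0 -0.019;0 0 0 0 0 -0.019;0 0 0 0 0 -0.019;0 0 0 0 0 -0.019;0 0 0 0 0 0;0 0 0 0 0 0"
}}

```text
time_s: 2.4
position: [0.4419, -0.1854, 0.2724]
tcp_rot: [[-0.212, 0.977, -0.0], [0.977, 0.212, 0.0], [0.0, -0.0, -1.0]]
force: [-0.2, -0.1, -0.2]
opening: 0.57
grasp_force: 0.0
```

{"api": "apply_moves", "payload": {
  "plan": "0.67 0.32 0 0 0 0;0.67 0.32 0 0 0 0;0.67 0.32 0 0 0 0;0.67 0.32 0 0 0 0;0.67 0.32 0 0 0 0;0.67 0.32 0 0 0 0;0.67 0.32 0 0 0 0;0 0 0 0 0 0;0 0 0 0 0 0"
}}

```text
time_s: 3.15
position: [0.5009, 0.0693, 0.2724]
tcp_rot: [[-0.217, 0.976, -0.0], [0.976, 0.217, -0.0], [-0.0, -0.0, -1.0]]
force: [0.6, -0.1, 0.3]
opening: 0.575
grasp_force: 0.0
```

Run:
```python
from h import *
c=cam("wrist");im=capture("wrist")[:,:,::-1];cv2.imwrite("pics/w1.png",im)
np.savez("w1.npz",K=c[0],R=c[1],p=c[2]);print(c[2].round(3))
t=cam("top");i=capture("top")[:,:,::-1];cv2.imwrite("pics/top1.png",i)
for n,p in dict(cap14=(214.7,183.8)).items(): print(n,onz(t,[p],.014).round(4))
print("bottle base",onz(t,[(236.9,136)],0.0).round(3),"bottlecap",onz(t,[(190+118/3.2,75+140/3.2)],0.125).round(3))
```

```text
[0.482 0.148 0.436]
cap14 [[0.5224 0.2928 0.014 ]]
bottle base [[0.686 0.225 0.   ]] bottlecap [[0.71  0.232 0.125]]
```

View pics/w1.png

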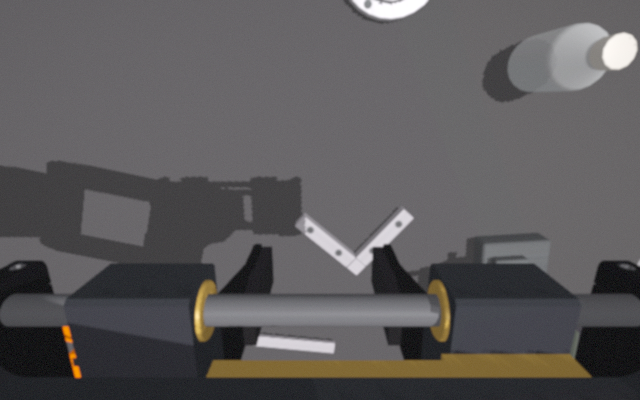

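The wrist view shows the locator V at (354,265), with rail ends near (303,222) and (406,214), the cap's edge at the top (388,5), and the bottle at upper right. The gauge base is at (510,250), partly hidden by the gripper.

Run:
```python
from h import *
d=np.load("w1.npz");cw=(d["K"],d["R"],d["p"]);ct=cam("top")
def loc(cm,f,x0,y0,x1,y1,th):
    g=cv2.cvtColor(cv2.imread(f),cv2.COLOR_BGR2GRAY);m=np.zeros_like(g);m[y0:y1,x0:x1]=(g[y0:y1,x0:x1]>th)*255
    k=max(cv2.findContours(m,cv2.RETR_EXTERNAL,cv2.CHAIN_APPROX_NONE)[0],key=cv2.contourArea)
    e=2
    while len(a:=cv2.approxPolyDP(k,e,True))>6: e+=.25
    P=onz(cm,a.reshape(-1,2),.016)[:,:2];print(f,a.reshape(-1,2).tolist(),P.round(4).tolist())
    print(" edges",np.linalg.norm(P-np.roll(P,-1,0),axis=1).round(3))
loc(cw,"pics/w1.png",285,195,420,282,110)
loc(ct,"pics/top1.png",285,145,330,200,110)
g=cv2.cvtColor(cv2.imread("pics/top0.png"),cv2.COLOR_BGR2GRAY);m=np.zeros_like(g);m[150:215,180:250]=(g[150:215,180:250]>140)*255
k=max(cv2.findContours(m,cv2.RETR_EXTERNAL,cv2.CHAIN_APPROX_NONE)[0],key=cv2.contourArea);e=cv2.fitEllipse(k);print(e,onz(ct,[e[0]],.014))
```

```text
pics/w1.png [[414, 217], [400, 206], [356, 253], [306, 212], [295, 225], [357, 276]] [[0.627, 0.0313], [0.6058, 0.0414], [0.568, -0.0325], [0.4932, 0.0083], [0.4832, -0.0117], [0.5775, -0.0645]]
 edges [0.024 0.083 0.085 0.022 0.108 0.108]
pics/top1.png [[287, 145], [289, 194], [312, 191], [316, 199], [329, 199], [329, 145]] [[0.6501, 0.0548], [0.4862, 0.0477], [0.4954, -0.0277], [0.4689, -0.0407], [0.4686, -0.0832], [0.6488, -0.0846]]
 edges [0.164 0.076 0.03  0.043 0.18  0.139]
((206.4672393798828, 172.99256896972656), (54.57162857055664, 58.188140869140625), 109.3765869140625) [[0.55871565 0.32078848 0.014     ]]
```

{"api": "apply_moves", "payload": {
  "plan": "0.65 0.14 0 0 0 0;0.65 0.14 0 0 0 0;0.65 0.14 0 0 0 0;0 0 0 0 0 0;0 0 0 0 0 0"
}}

```text
time_s: 3.67
position: [0.5005, 0.1668, 0.2724]
tcp_rot: [[-0.215, 0.977, -0.0], [0.977, 0.215, -0.001], [-0.001, -0.0, -1.0]]
force: [0.6, -0.3, 0.5]
opening: 0.575
grasp_force: 0.0
```

```bash
cat >> h.py <<'E'
def disc(cm,im,z,th,rmin=20):
    "bright round blobs: centre on plane z, diameters"
    hsv=cv2.cvtColor(im,cv2.COLOR_BGR2HSV);m=((hsv[:,:,2]>th)&(hsv[:,:,1]<70)).astype(np.uint8)
    m=cv2.morphologyEx(m,cv2.MORPH_CLOSE,np.ones((5,5)))
    for k in cv2.findContours(m,cv2.RETR_EXTERNAL,cv2.CHAIN_APPROX_NONE)[0]:
        if cv2.contourArea(k)<3.14*rmin**2: continue
        P=onz(cm,k.reshape(-1,2),z)[:,:2];(c,d,a)=cv2.fitEllipse(P.astype(np.float32));print("disc px",np.round(cv2.minEnclosingCircle(k)[0]),"c",np.round(c,4),"d",np.round(d,4))
E
python3 - <<'E'
from h import *
c=cam("wrist");im=capture("wrist")[:,:,::-1].copy();cv2.imwrite("pics/w2.png",im);print(bot.read_state()["position"])
im[230:]=0
for th in(110,130,150):disc(c,im,.014,th)
E
```

```text
[0.50054032 0.1660211  0.27241618]
disc px [533. 157.] c [0.7413 0.2332] d [0.0685 0.1345]
disc px [368.  55.] c [0.5238 0.2952] d [0.1118 0.113 ]
disc px [542. 148.] c [0.7537 0.2345] d [0.0644 0.1108]
disc px [368.  55.] c [0.5236 0.2952] d [0.111  0.1116]
disc px [549. 161.] c [0.761  0.2333] d [0.0629 0.0913]
disc px [367.  55.] c [0.5236 0.2951] d [0.1104 0.1107]
```

{"api": "apply_moves", "payload": {
  "plan": "0.65 0.167 0 0 0 0;0.65 0.167 0 0 0 0;0.65 0.167 0 0 0 0;0.65 0.167 0 0 0 0;0.65 0.167 0 0 0 0;0.65 0.167 0 0 0 0;0 0 0.6 0 0 0;0 0 0.6 0 0 0;0 0 0.6 0 0 0;0 0 0 0 0 0"
}}

```text
time_s: 4.55
position: [0.5045, 0.3643, 0.1763]
tcp_rot: [[-0.212, 0.977, -0.012], [0.977, 0.212, -0.007], [-0.004, -0.013, -1.0]]
force: [-1.1, -1.1, -1.0]
opening: 0.573
grasp_force: 0.0
```

{"api": "apply_moves", "payload": {
  "plan": "0 0 0.6 0 0 0;0 0 0.6 0 0 0;0 0 0.6 0 0 0;0 0 0.6 0 0 0;0 0 0.6 0 0 0;0 0 0.5 0 0 0;0 0 0 0 0 0;0 0 0 0 0 0"
}}

```text
time_s: 5.22
position: [0.5084, 0.3671, 0.0076]
tcp_rot: [[-0.213, 0.977, -0.001], [0.977, 0.213, -0.001], [-0.001, -0.001, -1.0]]
force: [0.4, 0.2, 0.2]
opening: 0.576
grasp_force: 0.0
```

{"api": "apply_moves", "payload": {
  "plan": "-0.15 0 0 0 0 0;-0.1 0 0 0 0 0;-0.1 0 0 0 0 0;-0.15 -0.025 0 0 0 0;-0.2 -0.034 0 0 0 0;-0.2 -0.034 0 0 0 0;-0.2 -0.034 0 0 0 0;-0.2 -0.034 0 0 0 0;-0.2 -0.034 0 0 0 0;-0.2 -0.034 0 0 0 0"
}}

```text
time_s: 6.05
position: [0.5165, 0.2839, 0.0095]
tcp_rot: [[-0.214, 0.977, 0.005], [0.977, 0.214, 0.003], [0.002, 0.006, -1.0]]
force: [-0.8, 4.9, 4.5]
opening: 0.576
grasp_force: 2.7
```

{"api": "apply_moves", "payload": {
  "plan": "-0.2 -0.034 0 0 0 0;-0.2 -0.034 0 0 0 0;-0.2 -0.034 0 0 0 0;-0.2 -0.034 0 0 0 0;-0.2 -0.034 0 0 0 0;-0.2 -0.034 0 0 0 0;-0.2 -0.034 0 0 0 0;-0.15 -0.034 0 0 0 0;-0.1 -0.034 0 0 0 0;0 0 0 0 0 0"
}}

```text
time_s: 6.88
position: [0.5191, 0.1987, 0.009]
tcp_rot: [[-0.214, 0.977, 0.004], [0.977, 0.214, 0.001], [-0.0, 0.004, -1.0]]
force: [0.7, 2.3, 1.8]
opening: 0.574
grasp_force: 1.2
```

Run:
```python
from h import *
im=capture("top")[:,:,::-1];cv2.imwrite("pics/top2.png",im);s=cam("side");i=capture("side")[:,:,::-1];cv2.imwrite("pics/side2.png",i)
a=im[100:230,200:360];b=i[180:310,240:400]
cv2.imwrite("pics/c2.png",np.hstack([cv2.resize(x,None,fx=2.5,fy=2.5,interpolation=cv2.INTER_CUBIC) for x in (a,b)]))
```

```text
(no output)
```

View pics/c2.png

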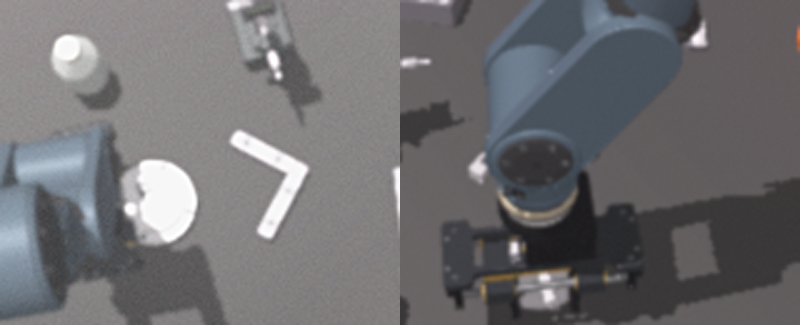

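The crop shows the cap cradled and moving straight, its front edge at top-view pixel (279,181), heading into the V. The bottle and gauge are clear.

{"api": "apply_moves", "payload": {
  "plan": "-0.15 -0.03 0 0 0 0;-0.2 -0.036 0 0 0 0;-0.2 -0.036 0 0 0 0;-0.2 -0.036 0 0 0 0;-0.2 -0.036 0 0 0 0;-0.2 -0.036 0 0 0 0;-0.2 0.016 0 0 0 0;-0.2 0.016 0 0 0 0;-0.15 0.016 0 0 0 0;-0.1 0.01 0 0 0 0"
}}

```text
time_s: 7.82
position: [0.5274, 0.11, 0.0077]
tcp_rot: [[-0.214, 0.977, -0.004], [0.977, 0.214, 0.001], [0.002, -0.004, -1.0]]
force: [-2.6, 5.5, 5.2]
opening: 0.577
grasp_force: 3.6
```

Run:
```python
from h import *
s=bot.read_state();print(s["position"],s["force"]);p=s["position"]-.0585*np.array(s["tcp_rot"])[:,0];print("cap est",p)
t=cam("top");im=capture("top")[:,:,::-1];cv2.imwrite("pics/top3.png",im)
print("px",proj(t,[[p[0],p[1],.014]]),proj(t,[[.548,.035,.014],[.5775,-.0645,.016]]))
a=im[130:215,250:350]
cv2.imwrite("pics/c3.png",cv2.resize(a,None,fx=6,fy=6,interpolation=cv2.INTER_CUBIC))
```

```text
[0.5274464  0.11003454 0.00769068] [-2.62027531  5.46013788  5.16758364]
cap est [0.53995688 0.05288802 0.00757401]
px [[287.5214592  177.89112333]] [[292.95353581 175.43233846]
 [323.07642283 166.2351124 ]]
```

View pics/c3.png

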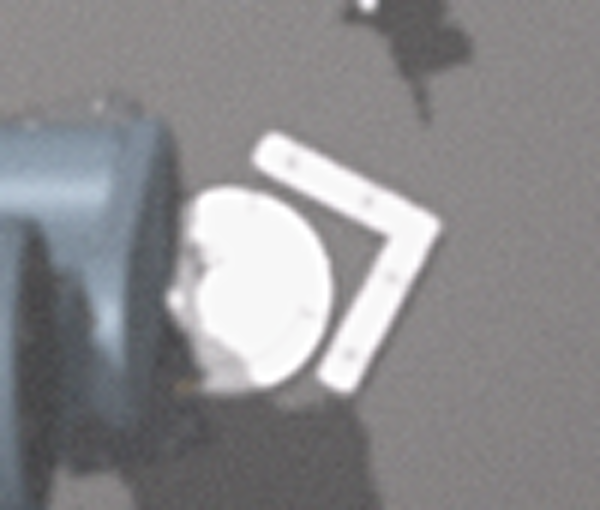

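The crop shows the cap's centre at crop (230,287), with equal gaps of about 9 mm to both rails. It is centred on the V axis, so I push along the bisector.

{"api": "apply_moves", "payload": {
  "plan": "-0.06 0.005 0 0 0 0;-0.06 0.005 0 0 0 0;-0.06 0.005 0 0 0 0;-0.04 0.003 0 0 0 0;-0.03 0.002 0 0 0 0;0 0 0 0 0 0"
}}

```text
time_s: 8.37
position: [0.531, 0.0985, 0.0075]
tcp_rot: [[-0.215, 0.977, -0.004], [0.977, 0.215, 0.001], [0.002, -0.004, -1.0]]
force: [-1.6, 4.2, 4.4]
opening: 0.575
grasp_force: 2.9
```

{"api": "apply_moves", "payload": {
  "plan": "-0.03 0.002 0 0 0 0;-0.03 0.002 0 0 0 0;-0.03 0.002 0 0 0 0;0 0 0 0 0 0"
}}

```text
time_s: 8.7
position: [0.5322, 0.0943, 0.0076]
tcp_rot: [[-0.215, 0.977, -0.004], [0.977, 0.215, 0.001], [0.002, -0.004, -1.0]]
force: [-1.4, 5.0, 5.4]
opening: 0.577
grasp_force: 3.0
```

{"api": "apply_moves", "payload": {
  "plan": "-0.03 0.002 0 0 0 0;-0.03 0.002 0 0 0 0;-0.03 0.002 0 0 0 0;0 0 0 0 0 0"
}}

```text
time_s: 9.03
position: [0.5327, 0.0926, 0.0077]
tcp_rot: [[-0.212, 0.977, -0.005], [0.977, 0.212, 0.005], [0.006, -0.004, -1.0]]
force: [-2.4, 17.1, 6.4]
opening: 0.576
grasp_force: 7.9
```

{"api": "apply_moves", "payload": {
  "plan": "-0.03 0.002 0 0 0 0;-0.03 0.002 0 0 0 0;0 0 0 0 0 0"
}}

```text
time_s: 9.28
position: [0.5331, 0.0921, 0.0077]
tcp_rot: [[-0.21, 0.978, -0.006], [0.978, 0.21, 0.008], [0.009, -0.004, -1.0]]
force: [-2.7, 25.9, 6.4]
opening: 0.576
grasp_force: 11.8
```

{"api": "apply_moves", "payload": {
  "plan": "0.3 0 0 0 0 0;0.4 0 0 0 0 0;0 0 -0.6 0 0 0;0 0 -0.7 0 0 0;0 0 -0.7 0 0 0;0 0 -0.7 0 0 0;0 0 -0.7 0 0 0;0 0 -0.7 0 0 0;0 0 -0.7 0 0 0;0 0 -0.7 0 0 0"
}}

```text
time_s: 10.12
position: [0.5274, 0.1198, 0.2837]
tcp_rot: [[-0.215, 0.977, -0.002], [0.977, 0.215, -0.001], [-0.001, -0.003, -1.0]]
force: [0.4, 0.2, -0.0]
opening: 0.576
grasp_force: 0.0
```

{"api": "apply_moves", "payload": {
  "plan": "-0.6 0 0 0 0 0;-0.6 0 0 0 0 0;-0.6 0 0 0 0 0;-0.6 0 0 0 0 0;-0.6 0 0 0 0 0;-0.4 0 0 0 0 0;0 0 0 0 0 0;0 0 0 0 0 0"
}}

```text
time_s: 10.78
position: [0.5645, -0.0468, 0.2816]
tcp_rot: [[-0.213, 0.977, -0.003], [0.977, 0.213, 0.0], [0.001, -0.003, -1.0]]
force: [0.1, 0.2, 0.3]
opening: 0.571
grasp_force: 0.0
```

Run:
```python
from h import *
print(bot.read_state()["position"],bot.read_state()["time_s"])
c=cam("wrist");np.savez("w4.npz",K=c[0],R=c[1],p=c[2]);im=capture("wrist")[:,:,::-1];cv2.imwrite("pics/w4.png",im)
print(proj(c,[[.548,.035,.014],[.669,-.026,.12]]))
q=im.copy();x,y=proj(c,[[.548,.035,.014]])[0].astype(int)
a=q[max(0,y-110):y+110,x-130:x+130];print("crop origin",x-130,max(0,y-110));cv2.imwrite("pics/c4.png",cv2.resize(a,None,fx=2.7,fy=2.7,interpolation=cv2.INTER_CUBIC))
```

```text
[ 0.56448091 -0.04675566  0.28161448] 10.7833
[[324.39638817  93.89112156]
 [435.73522896 187.7074105 ]]
crop origin 194 0
```

View pics/c4.png

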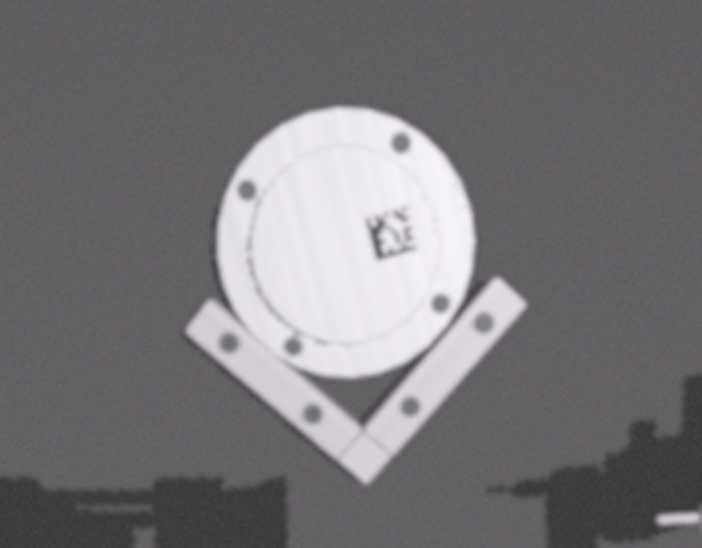

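The wrist crop shows the cap seated in the V, with the code at crop (391,232), the locator's outer corner at (366,484), rail ends at (186,330) and (526,303), and the scriber tip at (657,520). Next I compute the fit.

```bash
cat > fit.py <<'E'
from h import *
import sys
def fit(npz,png,ox,oy,s,OC,E1,E2,mk):
    d=np.load(npz);c=(d["K"],d["R"],d["p"]);im=cv2.imread(png);g=cv2.GaussianBlur(cv2.cvtColor(im,cv2.COLOR_BGR2GRAY),(3,3),0)
    f=lambda p:(np.array(p)/s+[ox,oy])
    m=(g>140).astype(np.uint8)
    o=f(OC).astype(int);ks=cv2.findContours(m,cv2.RETR_EXTERNAL,cv2.CHAIN_APPROX_NONE)[0]
    k=max([k for k in ks if cv2.pointPolygonTest(k,tuple(map(float,f(mk)-[0,12])),False)>=0],key=cv2.contourArea).reshape(-1,2)
    def line(a,b):
        a,b=f(a),f(b);u=(b-a)/np.linalg.norm(b-a);n=np.array([-u[1],u[0]]);t=(k-a)@u;L=np.linalg.norm(b-a)
        q=k[(abs((k-a)@n)<4)&(t>.1*L)&(t<.9*L)];P=onz(c,q,.016)[:,:2];vx,vy,x,y=cv2.fitLine(P.astype(np.float32),cv2.DIST_HUBER,0,1e-4,1e-4).ravel()
        return np.array([x,y]),np.array([vx,vy])
    l1,l2=line(OC,E1),line(OC,E2)
    st=np.linalg.solve(np.c_[l1[1],-l2[1]],l2[0]-l1[0]);oc=l1[0]+l1[1]*st[0]
    w=lambda p:onz(c,[f(p)],.016)[0,:2]
    u=[(lambda v:v/np.linalg.norm(v))(x[1]*np.sign((w(e)-oc)@x[1])) for x,e in((l1,E1),(l2,E2))]
    b=(u[0]+u[1]);b/=np.linalg.norm(b);org=oc+b*(.078+.018*2**.5)
    row=f(E1)[1]-8
    P=onz(c,k[k[:,1]<min(f(E1)[1],f(E2)[1])-6],.014)[:,:2];A=np.c_[2*P,np.ones(len(P))];x=np.linalg.lstsq(A,(P**2).sum(1),rcond=None)[0];r=np.sqrt(x[2]+x[:2]@x[:2])
    print("corner",oc.round(4),"ang",np.degrees(np.arccos(u[0]@u[1])).round(2),"locator",org.round(4),"bis",b.round(3))
    print("cap",x[:2].round(4),"r",r.round(4),"cap-loc",(x[:2]-org).round(4),"dist to rail faces",[round(abs(np.cross(v,x[:2]-oc))-.018,4) for v in u])
    M=onz(c,[f(mk)],.022)[0];print("mark",M.round(4),"from cap",np.linalg.norm(M[:2]-x[:2]).round(4))
E
python3 - <<'E' 2>/dev/null
from fit import *
fit("w4.npz","pics/w4.png",194,0,2.7,(366,484),(186,330),(526,303),(391,232))
d=np.load("w4.npz");c=(d["K"],d["R"],d["p"]);tip=(194+657/2.7,520/2.7)
print(tip,[onz(c,[tip],z)[0].round(4).tolist() for z in(.11,.12,.125)])
print(tri([(c,tip),(cam("side"),(251,205))]),proj(cam("top"),[tri([(c,tip),(cam("side"),(251,205))])[0]]))
im=cv2.imread("pics/side0.png")[190:222,232:268];it=cv2.imread("pics/top0.png")[112:140,295:323];iw=cv2.imread("pics/w4.png")[165:215,415:465]
cv2.imwrite("pics/tips.png",np.hstack([cv2.resize(x,(260,260),interpolation=cv2.INTER_CUBIC) for x in(im,it,iw)]))
E
```

```text
corner [ 0.5761 -0.0625] ang 90.24 locator [0.5465 0.0367] bis [-0.286  0.958]
cap [0.5461 0.0348] r 0.0574 cap-loc [-0.0004 -0.0018] dist to rail faces [np.float64(0.0535), np.float64(0.0548)]
mark [0.5621 0.0469 0.022 ] from cap 0.02
(437.3333333333333, 192.59259259259258) [[0.6758, -0.0322, 0.11], [0.6719, -0.0303, 0.12], [0.67, -0.0293, 0.125]]
(array([ 0.6717467 , -0.03076024,  0.11568684]), [np.float64(0.0017507080525844476), np.float64(0.0017507080525845438)]) [[311.47260355 130.746894  ]]
```

View pics/tips.png

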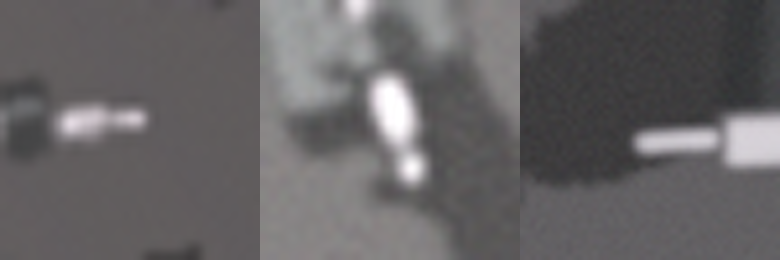

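The three tip crops place the pointer's end at side (251.9,204.2), top (310.9,130.8) and wrist (436.6,191.8).

Run:
```python
from h import *
d=np.load("w4.npz");w=(d["K"],d["R"],d["p"]);t=cam("top");s=cam("side")
o={"s":(s,(251.9,204.2)),"t":(t,(310.9,130.8)),"w":(w,(436.6,191.8))}
for k in("st","sw","tw","stw"):
    x,r=tri([o[i] for i in k]);print(k,x.round(4),np.round(r,4))
# loupe from first pictures
for n,cm,f,roi in(("top",t,"pics/top0.png",(400,168,436,234)),):
    im=cv2.imread(f);x0,y0,x1,y1=roi;g=im[y0:y1,x0:x1].min(2);print(np.median(g))
    m=(g>np.median(g)+45).astype(np.uint8);k=max(cv2.findContours(m,cv2.RETR_EXTERNAL,cv2.CHAIN_APPROX_NONE)[0],key=cv2.contourArea).reshape(-1,2)+[x0,y0]
    P=onz(cm,k,.016)[:,:2];r=cv2.minAreaRect(P.astype(np.float32));print(r,cv2.boxPoints(r).round(3).tolist())
```

```text
st [ 0.6686 -0.0292  0.1203] [0.0018 0.0018]
sw [ 0.6685 -0.0291  0.121 ] [0.002 0.002]
tw [ 0.6699 -0.0292  0.1226] [0.0001 0.0001]
stw [ 0.6692 -0.0292  0.1208] [0.0025 0.0011 0.0015]
125.0
((0.46656927466392517, -0.37548983097076416), (0.06878609955310822, 0.17806386947631836), 88.37918853759766) [[0.37700000405311584, -0.40700000524520874], [0.5550000071525574, -0.41200000047683716], [0.5569999814033508, -0.3440000116825104], [0.3790000081062317, -0.33899998664855957]]
```

{"api": "apply_moves", "payload": {
  "plan": "-0.54 -0.5 0 0 0 0;-0.54 -0.5 0 0 0 0;-0.54 -0.5 0 0 0 0;-0.54 -0.5 0 0 0 0;-0.54 -0.5 0 0 0 0;-0.54 -0.5 0 0 0 0;-0.54 -0.5 0 0 0 0;-0.54 -0.5 0 0 0 0;-0.54 -0.5 0 0 0 0;-0.54 -0.5 0 0 0 0",
  "gripper": 0.6
}}

```text
time_s: 11.67
position: [0.3784, -0.3626, 0.2824]
tcp_rot: [[-0.217, 0.976, -0.001], [0.976, 0.217, 0.001], [0.001, -0.0, -1.0]]
force: [1.2, -0.5, 1.5]
opening: 0.797
grasp_force: 0.0
```

{"api": "apply_moves", "payload": {
  "plan": "0 0 0 0 0 0.019;0 0 0 0 0 0.019;0 0 0 0 0 0.019;0 0 0 0 0 0.019;0 0 0 0 0 0.019;0 0 0 0 0 0.019;0 0 0 0 0 0.019;0 0 0 0 0 0.019;0 0 0 0 0 0.019;0 0 0 0 0 0.019"
}}

```text
time_s: 12.5
position: [0.3795, -0.3612, 0.2823]
tcp_rot: [[0.831, 0.556, -0.001], [0.556, -0.831, 0.001], [-0.0, -0.002, -1.0]]
force: [0.4, -0.6, -0.5]
opening: 0.801
grasp_force: 0.0
```

{"api": "apply_moves", "payload": {
  "plan": "0 0 0 0 0 0.019;0 0 0 0 0 0.019;0 0 0 0 0 0.019;0 0 0 0 0 0.019;0 0 0 0 0 0.019;0 0 0 0 0 0.019;0 0 0 0 0 0;0 0 0 0 0 0"
}}

```text
time_s: 13.17
position: [0.3795, -0.3617, 0.2824]
tcp_rot: [[0.993, -0.118, -0.001], [-0.118, -0.993, 0.001], [-0.001, -0.001, -1.0]]
force: [-0.8, -0.0, -0.3]
opening: 0.802
grasp_force: 0.0
```

Run:
```python
from h import *
s=bot.read_state();print(s["position"],s["time_s"],s["joint_positions"])
c=cam("wrist");np.savez("w5.npz",K=c[0],R=c[1],p=c[2]);im=capture("wrist")[:,:,::-1];cv2.imwrite("pics/w5.png",im)
print(proj(c,[[.519,-.379,.016],[.43,-.368,.024],[.372,-.361,.02]]))
```

```text
[ 0.37953415 -0.36173854  0.28241294] 13.1667 [-5.58468808e+01  1.84300842e+01  9.20902932e+01 -5.16809076e-04
  6.95391712e+01  4.09083010e+01]
[[322.34529465  39.2191996 ]
 [321.88248696 122.36528975]
 [321.75116655 171.00566248]]
```

View pics/w5.png

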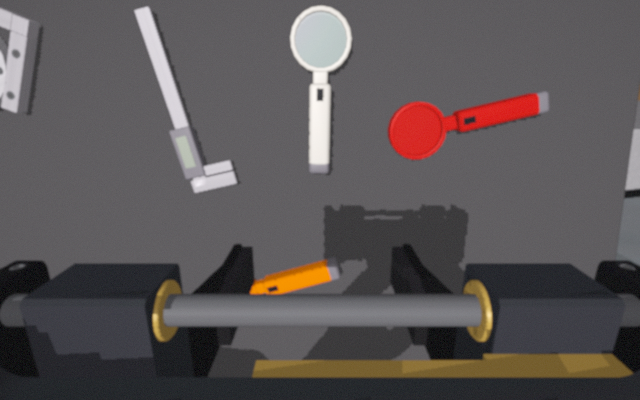

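The wrist view shows the white loupe with its ring centre at (321,39) and handle running from (320,84) to (319,172). The red decoy is at (417,130), the caliper at (185,110), and an orange decoy tip at (335,268).

```bash
cat > loupe.py <<'E'
from h import *
def loupe(c,im,x0,x1,ysplit,y1,th=120,zr=.016,zh=.024):
    m=(im.min(2)>th).astype(np.uint8);m[:,:x0]=0;m[:,x1:]=0;m[y1:]=0
    k=max(cv2.findContours(m,cv2.RETR_EXTERNAL,cv2.CHAIN_APPROX_NONE)[0],key=cv2.contourArea).reshape(-1,2)
    P=onz(c,k[k[:,1]<ysplit[0]],zr)[:,:2];l,d,_=cv2.fitEllipse(P.astype(np.float32))
    H=onz(c,k[(k[:,1]>ysplit[1])&(k[:,1]<y1-1)],zh)[:,:2];r=cv2.minAreaRect(H.astype(np.float32));h=np.array(r[0])
    u=np.array(l)-h;u/=np.linalg.norm(u)
    print("lens",np.round(l,4),"d",np.round(d,4),"handle",h.round(4),np.round(r[1],4),"yaw",np.degrees(np.arctan2(u[1],u[0])).round(2),"grip",(l-.09*u).round(4))
E
python3 - <<'E'
from loupe import *
d=np.load("w5.npz");c=(d["K"],d["R"],d["p"]);im=cv2.imread("pics/w5.png")
loupe(c,im,270,370,(65,90),185);print(onz(c,[(250,288),(340,265),(232,172)],.02).round(3))
E
```

```text
lens [ 0.5191 -0.3767] d [0.0685 0.0692] handle [ 0.4185 -0.363 ] [0.0254 0.0938] yaw -7.76 grip [ 0.43   -0.3646]
[[ 0.223 -0.245  0.02 ]
 [ 0.243 -0.37   0.02 ]
 [ 0.384 -0.252  0.02 ]]
```

{"api": "apply_moves", "payload": {
  "plan": "0.5 -0.03 0 0 0 0.0027;0.5 -0.03 0 0 0 0;0 0 0.65 0 0 0;0 0 0.65 0 0 0;0 0 0.65 0 0 0;0 0 0.65 0 0 0;0 0 0.65 0 0 0;0 0 0.65 0 0 0;0 0 0.65 0 0 0;0 0 0 0 0 0"
}}

```text
time_s: 14.05
position: [0.4263, -0.3627, 0.0492]
tcp_rot: [[0.991, -0.137, -0.008], [-0.137, -0.991, 0.01], [-0.009, -0.009, -1.0]]
force: [-0.9, 1.0, 0.5]
opening: 0.797
grasp_force: 0.0
```

{"api": "apply_moves", "payload": {
  "plan": "0 0 0 0 0 0;0 0 0 0 0 0"
}}

```text
time_s: 14.22
position: [0.43, -0.3673, 0.0563]
tcp_rot: [[0.99, -0.138, 0.001], [-0.138, -0.99, -0.002], [0.001, 0.001, -1.0]]
force: [0.7, -0.3, 0.0]
opening: 0.799
grasp_force: 0.0
```

Run:
```python
from h import *
s=bot.read_state();print(s["position"],s["time_s"],np.array(s["tcp_rot"]).round(3).tolist())
c=cam("wrist");im=capture("wrist")[:,:,::-1];cv2.imwrite("pics/w6.png",im)
```

```text
[ 0.43000753 -0.36733409  0.05629226] 14.2167 [[0.99, -0.138, 0.001], [-0.138, -0.99, -0.002], [0.001, 0.001, -1.0]]
```

View pics/w6.png

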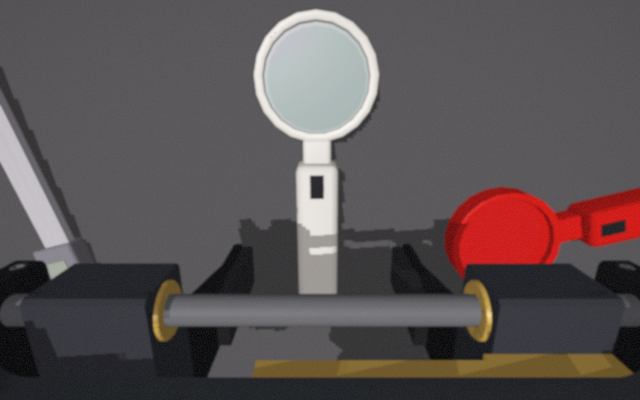

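The wrist view shows the fingers straddling the white handle (column 318), which is aligned with the tool axis, and the red decoy clear at (505,235). Next: descend and grip.

{"api": "apply_moves", "payload": {
  "plan": "0 -0.05 0.4 0 0 0;0 0 0.35 0 0 0;0 0 0.2 0 0 0;0 0 0.08 0 0 0;0 0 0 0 0 0;0 0 0 0 0 0;0 0 0 0 0 0"
}}

```text
time_s: 14.85
position: [0.4301, -0.365, 0.0047]
tcp_rot: [[0.99, -0.139, 0.001], [-0.139, -0.99, -0.002], [0.002, 0.002, -1.0]]
force: [-0.4, -0.5, 0.2]
opening: 0.797
grasp_force: 0.0
```

{"api": "apply_moves", "payload": {
  "plan": "0 0 0 0 0 0;0 0 0 0 0 0;0 0 0 0 0 0;0 0 0 0 0 0;0 0 0 0 0 0;0 0 0 0 0 0;0 0 0 0 0 0;0 0 0 0 0 0",
  "gripper": -1
}}

```text
time_s: 15.52
position: [0.4295, -0.3641, 0.0035]
tcp_rot: [[0.99, -0.139, -0.0], [-0.139, -0.99, 0.0], [-0.0, -0.0, -1.0]]
force: [0.8, -0.2, -0.6]
opening: 0.277
grasp_force: 0.0
```

{"api": "apply_moves", "payload": {
  "plan": "0 0 0 0 0 0;0 0 0 0 0 0;0 0 -0.1 0 0 0;0 0 -0.2 0 0 0;0 0 -0.3 0 0 0;0 0 -0.4 0 0 0;0 0 -0.5 0 0 0;0 0 -0.5 0 0 0;0 0 -0.5 0 0 0;0 0 -0.5 0 0 0"
}}

```text
time_s: 16.35
position: [0.4293, -0.3638, 0.1555]
tcp_rot: [[0.99, -0.139, -0.0], [-0.139, -0.99, -0.0], [-0.0, 0.0, -1.0]]
force: [0.5, -0.5, -1.4]
opening: 0.273
grasp_force: 30.0
```

{"api": "apply_moves", "payload": {
  "plan": "0 0 -0.4 0 0 0;0 0 -0.2 0 0 0;0 0 0 0 0 0;0 0 0 0 0 0"
}}

```text
time_s: 16.68
position: [0.4294, -0.364, 0.1838]
tcp_rot: [[0.99, -0.139, 0.0], [-0.139, -0.99, -0.0], [0.0, 0.0, -1.0]]
force: [0.6, 0.6, -1.7]
opening: 0.271
grasp_force: 30.0
```

Run:
```python
from h import *
s=bot.read_state();print(s["position"],s["time_s"],np.array(s["tcp_rot"]).round(3).tolist(),s["opening"],s["grasp_force"])
c=cam("wrist");np.savez("w7.npz",K=c[0],R=c[1],p=c[2]);im=capture("wrist")[:,:,::-1];cv2.imwrite("pics/w7.png",im)
dz=s["position"][2]-.004
from loupe import *
loupe(c,im,230,410,(120,168),225,150,.016+dz,.024+dz)
t=np.array(s["position"]);R=np.array(s["tcp_rot"]);print("expect lens",(t+.09*R[:,0]).round(4))
# ring apparent size -> height check along the ray
```

```text
[ 0.42936896 -0.36398715  0.18380892] 16.6833 [[0.99, -0.139, 0.0], [-0.139, -0.99, -0.0], [0.0, 0.0, -1.0]] 0.2713788337747759 29.993307888507843
lens [ 0.5176 -0.3772] d [0.0579 0.0644] handle [ 0.4688 -0.3698] [0.0228 0.0236] yaw -8.58 grip [ 0.4286 -0.3638]
expect lens [ 0.5185 -0.3765  0.1838]
```

{"api": "apply_moves", "payload": {
  "plan": "-0.02 -0.3 0 0 0 0;-0.02 -0.5 0 0 0 0;-0.02 -0.6 0 0 0 0;-0.02 -0.6 0 0 0 0;-0.02 -0.6 0 0 0 0;-0.02 -0.6 0 0 0 0;-0.02 -0.6 0 0 0 0;-0.02 -0.6 0 0 0 0;-0.02 -0.6 0 0 0 0;-0.02 -0.6 0 0 0 0"
}}

```text
time_s: 17.57
position: [0.4569, -0.0826, 0.1822]
tcp_rot: [[0.99, -0.139, -0.004], [-0.139, -0.99, 0.002], [-0.004, -0.002, -1.0]]
force: [1.0, -0.3, -1.1]
opening: 0.276
grasp_force: 30.0
```

{"api": "apply_moves", "payload": {
  "plan": "-0.02 -0.6 0 0 0 0;-0.02 -0.6 0 0 0 0;-0.02 -0.6 0 0 0 0;-0.02 -0.5 0 0 0 0;-0.02 -0.4 0 0 0 0;0 -0.2 0 0 0 0;0 0 0 0 0 0;0 0 0 0 0 0;0 0 0 0 0 0"
}}

```text
time_s: 18.32
position: [0.4735, 0.0581, 0.1831]
tcp_rot: [[0.99, -0.14, -0.001], [-0.14, -0.99, -0.0], [-0.001, 0.0, -1.0]]
force: [-0.9, -0.0, -1.7]
opening: 0.275
grasp_force: 30.0
```

{"api": "apply_moves", "payload": {
  "plan": "0 -0.02 0.2 0 0 0;0 0 0.3 0 0 0;0 0 0.3 0 0 0;0 0 0.3 0 0 0;0 0 0.15 0 0 0;0 0 0.07 0 0 0;0 0 0 0 0 0;0 0 0 0 0 0;0 0 0 0 0 0"
}}

```text
time_s: 19.07
position: [0.4747, 0.0594, 0.1182]
tcp_rot: [[0.99, -0.14, 0.002], [-0.14, -0.99, -0.0], [0.002, -0.0, -1.0]]
force: [-0.1, 0.3, -0.5]
opening: 0.272
grasp_force: 30.0
```

Run:
```python
from h import *
s=bot.read_state();print(s["position"],s["time_s"],np.array(s["tcp_rot"]).round(3).tolist(),s["opening"],s["grasp_force"])
c=cam("wrist");np.savez("w8.npz",K=c[0],R=c[1],p=c[2]);im=capture("wrist")[:,:,::-1];cv2.imwrite("pics/w8.png",im)
i=capture("side")[:,:,::-1];cv2.imwrite("pics/side8.png",i)
sd=cam("side");L=np.array([.5621,.0469,.1208]);p=proj(sd,[L,[.669,-.029,.1208]]);print("side expect lens,tip",p,"wrist expect mark, lens",proj(c,[[.5621,.0469,.022],L]))
x,y=p[0].astype(int);a=cv2.resize(im[0:240,160:480],(400,300));b=cv2.resize(i[y-60:y+60,x-90:x+70],(400,300),interpolation=cv2.INTER_CUBIC)
print("side crop origin",x-90,y-60);cv2.imwrite("pics/c8.png",np.vstack([a,b]))
```

```text
[0.474675   0.05943546 0.11820251] 19.0667 [[0.99, -0.14, 0.002], [-0.14, -0.99, -0.0], [0.002, -0.0, -1.0]] 0.27235511793517825 29.99338388442993
side expect lens,tip [[285.61211274 227.14521496]
 [251.07457853 203.98040668]] wrist expect mark, lens [[321.49662592  84.28064068]
 [321.25074659  76.55313735]]
side crop origin 195 167
```

View pics/c8.png

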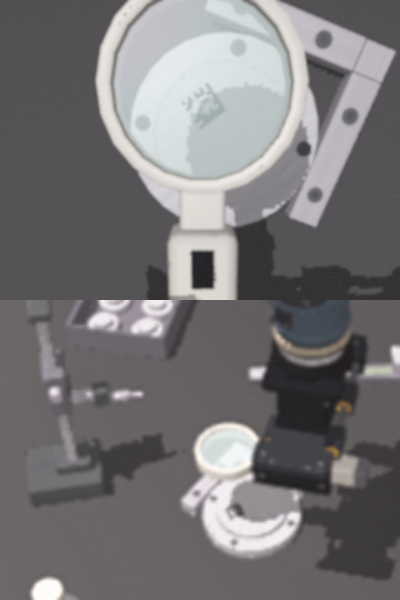

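The wrist crop shows the code at about (322,83) px, near the lens's centre. The side view puts the ring at (286.2,227.4) and the pointer tip at (251.8,204.6), both within 1 px of where I expected them. I'll make a small height trim and a numeric check of the ring.

{"api": "apply_moves", "payload": {
  "plan": "0 0 0.015 0 0 0;0 0 0.01 0 0 0;0 0 0 0 0 0;0 0 0 0 0 0;0 0 0 0 0 0;0 0 0 0 0 0"
}}

```text
time_s: 19.67
position: [0.474, 0.0598, 0.1163]
tcp_rot: [[0.99, -0.139, 0.0], [-0.139, -0.99, 0.0], [0.0, -0.0, -1.0]]
force: [-0.6, 0.0, -1.0]
opening: 0.273
grasp_force: 30.0
```

Run:
```python
from h import *
s=bot.read_state();t=np.array(s["position"]);R=np.array(s["tcp_rot"]);print(t,s["time_s"],np.abs(s["qvel"]).max(),s["grasp_force"])
c=cam("wrist");im=capture("wrist")[:,:,::-1];cv2.imwrite("pics/w9.png",im)
side=cam("side");i=capture("side")[:,:,::-1];cv2.imwrite("pics/side9.png",i)
L=t+.0895*R[:,0];L[2]=t[2]+.004;th=np.linspace(0,6.28,200)
ring=np.array([[L[0]+.034*np.cos(a),L[1]+.034*np.sin(a),L[2]+h] for h in(-.008,.008) for a in th]);q=proj(c,ring)
print("lens est",L.round(4),"exp cols",q[:,0].min().round(1),q[:,0].max().round(1),"bottom row",q[:,1].max().round(1))
m=(im.min(2)>185).astype(np.uint8);m[240:]=0
row=[np.where(m[r,220:420])[0]+220 for r in(50,60,70,80)];print("obs cols",[(r.min(),r.max()) for r in row if len(r)],[ (r,*im[r,[270,375]].min(1)) for r in(135,140,145,150,155)])
print("exp at rows",[ (r,q[abs(q[:,1]-r)<2][:,0].min().round(),q[abs(q[:,1]-r)<2][:,0].max().round()) for r in(50,60,70,80)])
qs=proj(side,ring);print("side exp",qs.min(0).round(1),qs.max(0).round(1))
b=i[195:260,260:315];ms=(b.min(2)>170);ys,xs=np.where(ms[:45,:45]);print("side obs",xs.min()+260,ys.min()+195,xs.max()+260,ys.max()+195)
np.set_printoptions(linewidth=200)
print("side row profile col 278..294 brightness by row:",{r:int(i[r,276:286].min(1).mean()) for r in range(212,246)})
```

```text
[0.47400986 0.05977553 0.11631495] 19.6667 0.15701929650275562 29.99331146478653
lens est [0.5626 0.0473 0.1203] exp cols 235.8 405.5 bottom row 156.5
obs cols [(np.int64(239), np.int64(403)), (np.int64(238), np.int64(404)), (np.int64(238), np.int64(408)), (np.int64(240), np.int64(411))] [(135, np.uint8(184), np.uint8(150)), (140, np.uint8(87), np.uint8(133)), (145, np.uint8(84), np.uint8(131)), (150, np.uint8(86), np.uint8(129)), (155, np.uint8(85), np.uint8(127))]
exp at rows [(50, np.float64(237.0), np.float64(405.0)), (60, np.float64(236.0), np.float64(405.0)), (70, np.float64(236.0), np.float64(405.0)), (80, np.float64(237.0), np.float64(404.0))]
side exp [272.2 215.8] [298.4 239.3]
side obs 273 195 300 239
side row profile col 278..294 brightness by row: {212: 97, 213: 97, 214: 97, 215: 95, 216: 105, 217: 140, 218: 182, 219: 200, 220: 211, 221: 220, 222: 220, 223: 217, 224: 214, 225: 212, 226: 211, 227: 212, 228: 214, 229: 218, 230: 222, 231: 226, 232: 230, 233: 233, 234: 235, 235: 228, 236: 208, 237: 192, 238: 197, 239: 207, 240: 211, 241: 217, 242: 220, 243: 221, 244: 217, 245: 202}
```

```bash
python3 -c "
from rig import bot
print(bot.hand_in())"
```

```text
the job is handed in; nothing more can be done
None
```

I handed the job in at about 20 s, with no verdict returned: by the camera checks the cap is home (about 2 mm from the locator origin), and the magnifier is held level and steady, its lens within about 1 mm of the code's centre and of the pointer's height (about 0.12 m).

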